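Draw the shelf's fascia tight with its cam lock

TASK

Fit the dark wooden fascia to the white shelf board that lies face down on the counter: slide the fascia up to the board's front edge so that its stud and dowels go into their holes, then turn the cam lock clockwise by the hex key standing in it until it has drawn the fascia flush against the edge and holds it tight. Feel for the cam coming up firm and stop there without forcing it, do not ram or topple the fascia, and leave the butter, jam jar and mug where they are.

Things in the scene. Friction and masses are not known exactly. Their poses are not given: they have to be found in the camera images.
- shelf_board: White laminate shelf board, 340 x 220 x 32 mm, lying face down, fixed on the counter. Origin: middle of its front edge, at counter height; +x runs from that edge into the board, y along the edge, z up. Besides the bore, the edge has at y = +110 and -110 mm, 16 mm above the counter, a dowel hole 11 mm wide and 27 mm deep.
- bore (a point): Mouth of the round bore for the stud, in the middle of the shelf board's front edge, 16 mm above the counter: 17 mm wide with a 1.5 mm chamfer, running 27 mm in to the cam lock.
- cam_lock: Metal cam connector, 35 mm across, let into the board's upper side, its axis 46 mm behind the front edge; rim 1.5 mm proud. Origin: on the cam's axis at counter height, axes as the board's. Inside, curved ledges catch behind the stud's head. Tight: 5 to 7 N at the key grip (0.4 N m), a pull of 30 to 60 N on the stud, of which half or more stays; 85 N tears it out. It stays where it is left.
- cam (a joint): Cam angle, rad, growing clockwise from above, -0.2 to 3.2. From -0.2 to 0.3 the stud's head passes in and out; past 0.6 the ledges draw it in 3.2 mm per rad. Turning takes 0.1 N m free (1.5 N at the key grip), up to 0.2 drawing. It comes up firm somewhere from 1.3 to 2.7, which differs from stud to stud and cannot be seen from outside; there the torque climbs by 1 to 2 N m per rad.
- key_grip (a point): Middle of the black sleeve on the hex key that stands in the cam's socket and turns with it: 68 mm from the cam's axis, 58 mm above the counter. The key is a 6 mm steel rod rising from the cam and bent level; the sleeve covers 47 to 91 mm of its long arm, 12 mm thick. At cam angle 0 the arm points along the board's +y; it swings clockwise over the board.
- fascia: Loose dark wooden fascia, 340 mm long, 22 mm thick, 80 mm high, 0.5 to 0.8 kg, standing on its long edge before the shelf board. Origin: middle of its underside; y along its length, z up, +x towards the board. At y = +110 and -110 mm, 16 mm up, an 8 mm dowel sticks out 18 mm from its +x face. Seated, its origin is 11 mm before the shelf board's (x = -0.011 in the board's frame).
- stud_root (a point): Where the steel stud leaves the middle of the fascia's +x face, 16 mm above the counter. The stud is 6 mm thick with a round head of 14 mm at its end and sticks out 42 to 46 mm, depending on how far it is screwed in. Its head is caught only when the fascia's face is within 2 mm of the board's edge. Sliding the fascia over the counter takes 3 to 5 N.
- butter: Foil-wrapped block of butter, 65 x 100 x 50 mm. Bystander. Origin: centre of its underside.
- jam_jar: Jam jar, 68 mm across, 85 mm high. Bystander. Origin: centre of its underside.
- mug: White mug, 80 mm across, 90 mm high, handle to +y. Bystander. Origin: centre of its underside.
Things that resemble listed ones, but are neither listed nor needed, are in the scene too. Leave any orange or yellow look-alike of the cam_lock alone.

How it is judged:
On the way:
1. the fascia is pushed up so that its stud's head is inside the still open cam (x of fascia in the frame of shelf_board above -0.0135 m and y of fascia in the frame of shelf_board between -0.006 and 0.006 m and value of joint cam below 0.6 rad), for 0.1 s.
At the end, for the whole second after the job is handed in: the fascia stands flush against the front edge (gap under 1.2 mm, square within 0.03 rad, sideways within 5 mm, upright within 0.05 rad), at rest, and the cam (turned past 1.1 rad) goes on pulling its stud with more than 15 N (x of fascia in the frame of shelf_board above -0.0122 m and y of fascia in the frame of shelf_board between -0.005 and 0.005 m and angle between the x axis of fascia and the x axis of shelf_board, either way round below 0.03 rad and angle between fascia's own z axis and vertical below 0.05 rad and value of joint cam above 1.1 rad and contact force between cam_lock and fascia above 15 N and linear speed of fascia below 0.01 m/s); the robot touches nothing.
It fails at once if the cam is forced: it pulls the stud with more than 85 N (contact force between cam_lock and fascia above 85 N).
It fails at once if the fascia is rammed against the shelf board with more than 100 N (contact force between shelf_board and fascia above 100 N).
It fails at once if the fascia is toppled (leans by more than 0.3 rad) (angle between fascia's own z axis and vertical above 0.3 rad).
It fails at once if a bystander is moved by more than 30 mm (distance of any of butter, jam_jar, mug from where it was at the start of the episode above 0.03 m).
It also fails if it takes over 67 s, if anything falls off the work surface, if the arm or the gripper's body presses on something with over 40 N, if the wrist force passes 120 N, or if a joint passes its speed limit or range.

ROBOT

A 6-joint arm with a two-finger parallel gripper is mounted at the origin on the work surface. World frame = base frame: x ahead of the robot, y to its left, z up, the work surface at z = 0. Lengths are in m, angles in rad, forces in N, time in s.
With the tool pointing down it reaches from about 0.325 to 0.775 m from the base axis. Payload 5.5 kg.
Tool frame: the origin (TCP) lies between the finger pads; the fingertips stand 8 mm ahead of it and the grasp point (between the pads) lies 11 mm behind it; z points along the fingers, y is the line along which they close (so a half turn about z gives the same grasp; the last joint's range is limited). The gripper opens to 88 mm and grips with 3 to 60 N. Pads are 20 mm wide; open, the fingers measure 115 mm over their backs; the gripper's body (75 mm by 178 mm) begins 61 mm behind the grasp point.
Start: joints at [-1.304, 0.091, 1.231, -0, 1.82, -0.057], TCP at [0.191, -0.569, 0.231] pointing down, gripper open.
Joint ranges: [-2.87, 2.87], [-0.86, 2.18], [0.17, 2.46], [-1.51, 4.65], [0.06, 2.69], [-2.65, 2.65]. Speed limits (rad/s): [2.57, 2.57, 3.01, 3.14, 3.14, 3.14].

INTERFACE

Orientations are given as a unit quaternion [x, y, z, w].
In Python, from rig import env gives the robot as it stands.
- The arm moves only by the tool send_rows, never from a script. Its argument "increments" is a list of rows, each a list of 5 numbers: the finger opening in cm, from 0 to 8.78, then the shift along the world's x, y, z in cm, then the turn about the world's z in degrees. In form: [[claw, tx, ty, tz, roll], ...]. A call has 1 to 20 rows; each row is the pose to reach, as a shift and turn from the pose commanded when the call began; what a row does not reach only later rows make up. A row lasts 1/10 s, in which the tool goes at most 50 mm and 8.59 degrees, less where a joint would pass 70% of its speed; a pose out of reach is approached as far as the arm can. A call with a gripper value outside its range is refused whole. The fingers move at their own pace and stop on an object; "grip_force" is the grip in N (left out, the last holds). Time passes only in rows, so rows that repeat a pose let the fingers close. It gives the time, the measured TCP pose, the force, the opening and the grip force at its end, in the units of the state.
- env.sense(): the state, without advancing time (a new reading comes with each control period).
- env.snapshot(name): name is "side" or "top" or "wrist"; returns (picture, depth): 480x640x3 uint8, blue, green, red; 480x640 float32, m along the optical axis (not along the pixel's ray), 0 where there is no reading.
- env.camera_params(name): a dict with "vertical_fov" (degrees; the focal length in pixels is half the picture's height over the tangent of half this angle, whatever the lens; pixels are square), "cx", "cy" (the principal point, pixels), "dist" ([k1, k2, p1, p2, k3] as OpenCV has them; the pictures are not rectified), "T" (4x4, takes a point from camera to world coordinates); the wrist camera has in their place "mount" (4x4, takes a point from camera to tool coordinates, whose origin is the TCP and whose axes are the flange's). Camera axes: x right, y up, looking along -z (the intrinsics and any distortion apply to the point x, -y, -z); pixel columns grow to the right and rows downward; lengths in m; the calibration is good to about 2 mm. A picture is of the moment at which its call begins: read the wrist's pose just before it. camera_params takes no time and is no camera call.
- env.sign_off(): hands the job in; it is judged then, once.
Trained networks look in the newest picture that a camera, given by its name, has taken for a name from the list of things; names that differ only in an ending like _2 or _b are one class to them, and where a whole thing is asked for, a point or a joint stands for the part that bears it (a point fixed in the world has none). Each returns a list of dicts, best first, with "conf" (0 to 1); they miss things now and then, are a little off and sometimes report something else, mostly with a low value. They report only what shows in the picture. A call takes as long as a camera call. They do not tell look-alikes from the thing itself.
- env.recognise(camera, thing): "point" ([x, y, z] in m, in world coordinates, good to about 4 mm: the middle of the surface that is visible of it).
- env.mark_of(camera, thing): "point" ([x, y, z] in m, in world coordinates, good to about 4 mm: a listed point, or the origin of a listed thing).
The state is a dict: "time_s": time; "joint_pos": joint angles; "qvel": joint speeds; "tau": joint torques, N m; "tool_pos": TCP position; "tcp_rot": TCP orientation; "force": force on the tool from outside, world axes, zero at the start; "torque": the same for the moment, N m; "opening": finger opening in m; "grasp_force": force on a finger pad.
Only numpy, scipy, OpenCV 4.12 (cv2) and the standard library are available. Lean on these libraries where they do the work, as an engineer would, in place of code of your own. Each camera call takes 0.05 s, during which the arm holds its last target. There are 200 camera calls.

## Working session

There is one attempt and no reset: what is moved stays moved. The work goes in short steps, Python scripts to look and compute and a tool call to move; the robot and the scene stay as the last step left them, time stands still between calls to the robot, and variables do not carry over. Pictures are saved under pics/ and viewed, at most 10 in all, crops included, and the job is handed in when it is done.

Besides the shell and the picture viewer there is one more tool, called as a command line: name --pt "numbers of a row" for each row, then --argument value for the rest. send_rows: Moves the arm, as the interface text tells. Its arguments: {"type":"object","properties":{"increments":{"type":"array"},"grip_force":{"type":"number"}},"required":["increments"]}

```bash
mkdir -p pics; ls
python3 - <<'E'
from rig import env
import cv2,numpy as np
for c in ("top","side"):
    p,d=env.snapshot(c); cv2.imwrite(f"pics/{c}0.png",p); np.save(f"pics/{c}d.npy",d)
    for t in ("shelf_board","bore","cam_lock","key_grip","fascia","stud_root","butter","jam_jar","mug"):
        print(c,t,[(np.round(r["point"],3).tolist(),round(r["conf"],2)) for r in env.mark_of(c,t)][:3])
s=env.sense();print(s["time_s"],s["tool_pos"],s["tcp_rot"],s["force"])
E
```

```text
pics
top shelf_board [([0.547, -0.042, 0.002], 0.88)]
top bore [([0.542, -0.043, 0.018], 0.9)]
top cam_lock [([0.791, 0.23, -0.005], 0.88), ([0.59, -0.027, 0.0], 0.73), ([0.325, -0.177, 0.002], 0.59)]
top key_grip [([0.308, -0.111, 0.054], 0.78), ([0.581, 0.036, 0.056], 0.74), ([0.784, 0.295, 0.053], 0.64)]
top fascia [([0.468, -0.035, 0.004], 0.96)]
top stud_root [([0.483, -0.033, 0.017], 0.94)]
top butter [([0.604, 0.395, 0.003], 0.7), ([0.55, -0.044, 0.001], 0.64)]
top jam_jar [([0.418, -0.364, 0.0], 0.56)]
top mug [([0.612, -0.405, 0.003], 0.66)]
side shelf_board [([0.547, -0.046, 0.004], 0.9)]
side bore [([0.55, -0.039, 0.013], 0.79)]
side cam_lock [([0.794, 0.232, -0.002], 0.59), ([0.326, -0.175, -0.002], 0.56), ([0.596, -0.03, -0.001], 0.55)]
side key_grip [([0.78, 0.294, 0.06], 0.83), ([0.304, -0.113, 0.058], 0.65), ([0.583, 0.037, 0.058], 0.59)]
side fascia [([0.471, -0.036, 0.003], 0.58)]
side stud_root [([0.482, -0.032, 0.018], 0.64)]
side butter [([0.605, 0.397, -0.002], 0.78)]
side jam_jar [([0.419, -0.365, -0.002], 0.8)]
side mug [([0.613, -0.409, 0.001], 0.85)]
1.0 [ 0.19088721 -0.56883669  0.23067181] [9.86927701e-01 1.61163621e-01 4.75608739e-06 2.48666010e-05] [-0.56674972  0.53474961  0.11041731]
```

View pics/top0.png

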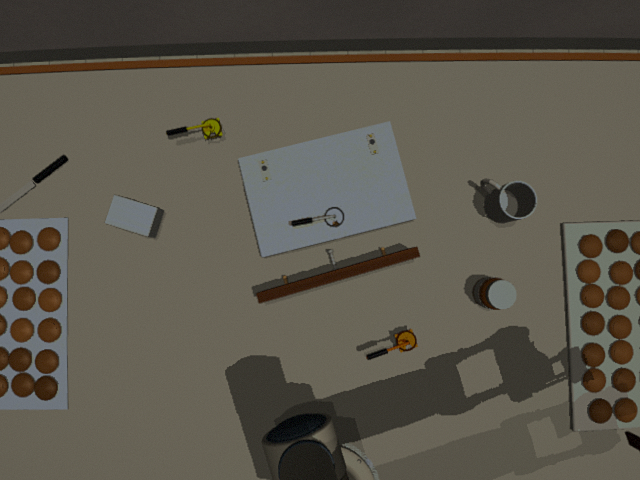

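View pics/side0.png

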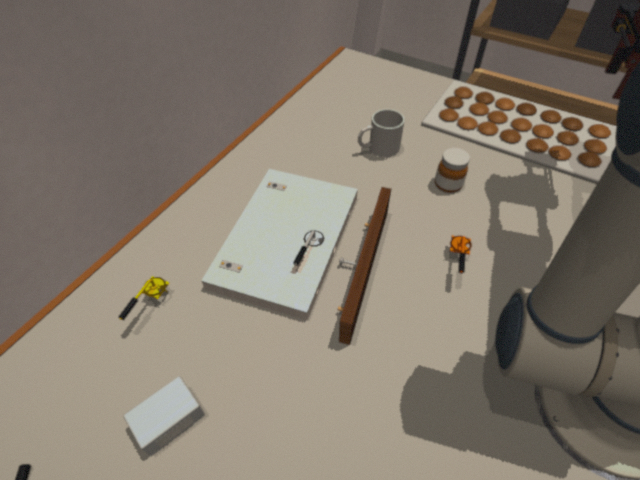

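The top picture shows the board's front edge running from (262,256) to (415,220) and the fascia from (258,297) to (419,252). The right cam with its key is at (333,217); the orange and yellow ones are decoys. Next I fit both outlines from depth.

```bash
cat > h.py <<'E'
import numpy as np,cv2
from rig import env
def cloud(cam,d,T=None):
    P=env.camera_params(cam);f=240/np.tan(np.radians(P["vertical_fov"])/2)
    K=np.array([[f,0,P["cx"]],[0,f,P["cy"]],[0,0,1.]])
    v,u=np.mgrid[:480,:640]
    n=cv2.undistortPoints(np.stack([u,v],-1).reshape(-1,1,2).astype(np.float64),K,np.array(P["dist"],float)).reshape(480,640,2)
    c=np.stack([n[...,0]*d,-n[...,1]*d,-d,np.ones_like(d)],-1)
    T=np.array(P["T"]) if T is None else T
    w=(c@T.T)[...,:3]; w[d==0]=np.nan; return w
def rect(w,lo,hi,xr,yr):
    m=(w[...,2]>lo)&(w[...,2]<hi)&(w[...,0]>xr[0])&(w[...,0]<xr[1])&(w[...,1]>yr[0])&(w[...,1]<yr[1])
    n,l,st,_=cv2.connectedComponentsWithStats(m.astype(np.uint8)); k=1+np.argmax(st[1:,4])
    p=w[l==k]; r=cv2.minAreaRect((p[:,:2]*1000).astype(np.float32)); return r,np.nanmedian(p[:,2]),len(p)
E
python3 - <<'E'
from h import *
for c in("top","side"):
    w=cloud(c,np.load(f"pics/{c}d.npy"))
    print(c,"board",rect(w,.024,.042,(.45,.85),(-.3,.2)))
    print(c,"fascia",rect(w,.07,.09,(.38,.6),(-.3,.2)))
    # board pca of long front edge, fascia PCA
    m=(w[...,2]>.07)&(w[...,2]<.09)&(w[...,0]>.38)&(w[...,0]<.6)&(abs(w[...,1]+.04)<.22)
    p=w[m][:,:2]; q=p-p.mean(0); e=np.linalg.svd(q,full_matrices=False)[2][0]; print("fascia dir",e,p.mean(0))
E
```

```text
top board (((652.8809204101562, -17.43414306640625), (221.4771728515625, 341.57232666015625), 12.612226486206055), np.float64(0.031830880433165176), 15807)
top fascia (((467.50518798828125, -35.28871154785156), (22.481782913208008, 339.9413146972656), 14.632681846618652), np.float64(0.07978832552785764), 1851)
fascia dir [-0.25223277  0.96766659] [ 0.46742763 -0.03432628]
side board (((655.2811279296875, -18.020950317382812), (222.03915405273438, 344.88726806640625), 12.573829650878906), np.float64(0.03126035195752269), 13012)
side fascia (((469.5176696777344, -33.67613220214844), (22.43564224243164, 340.61358642578125), 14.591817855834961), np.float64(0.07897296019760613), 1715)
fascia dir [-0.25172579  0.9677986 ] [ 0.46363984 -0.01261165]
```

send_rows --pt "5 3 5 0 8" --pt "5 6 10 0 16" --pt "5 8 14 0 24" --pt "5 10 18 0 32" --pt "5 12 22 0 40" --pt "5 14 26 0 48" --pt "5 16 30 0 56" --pt "5 18 34 0 64" --pt "5 20 38 0 72" --pt "5 22 42 0 79" --pt "5 24 46 0 84" --pt "5 26 50 0 86" --pt "5 27 52.5 0 86" --pt "5 27.7 53.4 0 86" --pt "5 27.7 53.4 0 86" --pt "5 27.7 53.4 0 86"

```text
time_s: 2.6
tool_pos: [0.4677, -0.0357, 0.2306]
tcp_rot: [0.612, 0.791, -0.0, 0.0]
force: [-0.6, -0.6, 0.5]
opening: 0.0497
grasp_force: 0.0
```

Run:
```python
from h import *
from scipy.spatial.transform import Rotation as R
s=env.sense();print(s["time_s"],s["tool_pos"],s["force"],s["joint_pos"],np.degrees(2*np.arctan2(s["tcp_rot"][1],s["tcp_rot"][0])))
p,d=env.snapshot("wrist");cv2.imwrite("pics/w0.png",p)
T=np.eye(4);T[:3,:3]=R.from_quat(s["tcp_rot"]).as_matrix();T[:3,3]=s["tool_pos"]
w=cloud("wrist",d,T@np.array(env.camera_params("wrist")["mount"]));np.save("pics/w0.npy",w)
for t in("fascia","stud_root","bore","cam_lock","key_grip"):
    print(t,[(np.round(r["point"],4).tolist(),round(r["conf"],2)) for r in env.mark_of("wrist",t)][:3])
for n,a in(("board",(.024,.042,(.45,.85),(-.3,.2))),("fascia",(.07,.09,(.38,.6),(-.3,.2)))):
    try:print(n,rect(w,*a))
    except Exception as e:print(e)
```

```text
2.6 [ 0.4677295  -0.03571109  0.23062518] [-0.64949178 -0.57230685  0.53285979] [-1.48284042e-01 -2.61237687e-01  1.56339726e+00 -6.57205183e-04
  1.83967063e+00 -4.01887376e-01] 104.52040207574125
fascia [([0.471, -0.0347, -0.0018], 0.88)]
stud_root [([0.4824, -0.0315, 0.0167], 0.68), ([0.5832, 0.0344, 0.0552], 0.16)]
bore [([0.5499, -0.0409, 0.0173], 0.56)]
cam_lock [([0.5885, -0.0274, -0.0011], 0.91), ([0.3281, -0.1742, -0.0019], 0.89)]
key_grip [([0.5806, 0.0352, 0.0575], 0.63)]
board (((651.59912109375, -5.6398468017578125), (222.0232696533203, 316.4723205566406), 12.62060832977295), np.float64(0.032447331560519266), 50083)
fascia (((465.905517578125, -22.01934814453125), (22.114482879638672, 314.22882080078125), 14.589064598083496), np.float64(0.08036355791467242), 7988)
```

View pics/w0.png

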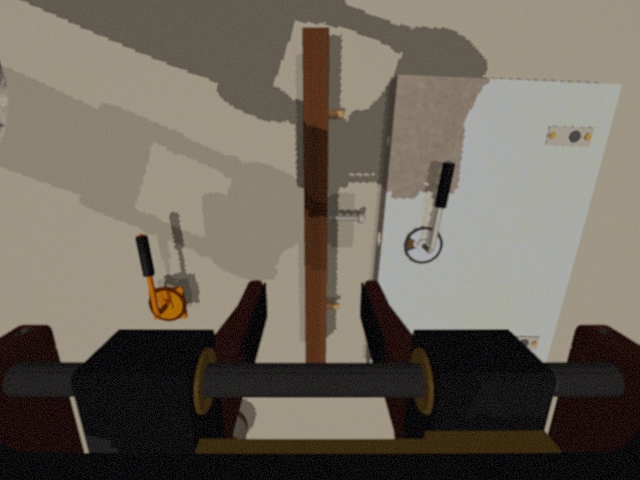

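The wrist view shows the fascia (316,200) between the fingers, the stud at (350,214), the board edge near x≈390 and the key sleeve at (445,185). The poses agree with the fixed cameras. In the board frame the fascia sits at x=-74 mm, y=+24 mm, +2° yaw. Descending to grasp it.

send_rows --pt "5 0.13 0.12 -4 0" --pt "5 0.13 0.12 -8 0" --pt "5 0.13 0.12 -12 0" --pt "5 0.13 0.12 -15 0" --pt "5 0.13 0.12 -17 0" --pt "5 0.13 0.12 -17.5 0" --pt "5 0.13 0.12 -17.5 0" --pt "2 0.13 0.12 -17.5 0" --pt "1 0.13 0.12 -17.5 0" --pt "1 0.13 0.12 -17.5 0" --pt "1 0.13 0.12 -17.5 0" --pt "1 0.13 0.12 -17.5 0" --pt "1 0.13 0.12 -17.5 0" --grip_force 25

```text
time_s: 4.2
tool_pos: [0.4695, -0.0337, 0.0564]
tcp_rot: [0.612, 0.791, 0.0, 0.0]
force: [-1.4, 0.4, 5.3]
opening: 0.0221
grasp_force: 25.0
```

send_rows --pt "1 0.1 -0.4 0 -0.4" --pt "1 0.2 -0.9 0 -0.8" --pt "1 0.3 -1.4 0 -1.2" --pt "1 0.42 -1.85 0 -1.6" --pt "1 0.5 -2.2 0 -2" --pt "1 0.52 -2.31 0 -2" --pt "1 0.52 -2.31 0 -2" --pt "1 0.52 -2.31 0 -2"

```text
time_s: 5.0
tool_pos: [0.4749, -0.0558, 0.0565]
tcp_rot: [0.625, 0.78, 0.001, -0.0]
force: [-1.1, 4.0, 6.2]
opening: 0.0219
grasp_force: 25.0
```

```bash
cat >> h.py <<'E'
from scipy.spatial.transform import Rotation as R
def look(name):
    s=env.sense()
    p,d=env.snapshot("wrist");cv2.imwrite(f"pics/{name}.png",p)
    T=np.eye(4);T[:3,:3]=R.from_quat(s["tcp_rot"]).as_matrix();T[:3,3]=s["tool_pos"]
    print("t",s["time_s"],"tcp",s["tool_pos"],"F",s["force"])
    ws=[("wrist",cloud("wrist",d,T@np.array(env.camera_params("wrist")["mount"])))]
    for c in("top","side"):
        p,d=env.snapshot(c);cv2.imwrite(f"pics/{name}_{c}.png",p);ws.append((c,cloud(c,d)))
    return ws
def rel(w):
    out=[]
    for z,X in((.032,(.45,.85)),(.08,(.38,.62))):
        m=(abs(w[...,2]-z)<.006)&(w[...,0]>X[0])&(w[...,0]<X[1])&(abs(w[...,1]+.03)<.25)
        n,l,st,_=cv2.connectedComponentsWithStats(m.astype(np.uint8))
        p=w[l==1+np.argmax(st[1:,4])][:,:2]; out.append(p)
    b,f=out
    th=np.radians(12.6);Rm=np.array([[np.cos(th),np.sin(th)],[-np.sin(th),np.cos(th)]])
    o=np.array([.5464,-.0416]);B=(b-o)@Rm.T;F=(f-o)@Rm.T
    q=lambda a:np.round(np.percentile(a,[.3,99.7])*1000,1)
    c=cv2.minAreaRect((f*1000).astype(np.float32))
    print("board x",q(B[:,0]),"y",q(B[:,1]),"fascia x",q(F[:,0]),"y",q(F[:,1]),"rect",np.round(c[1],1),round(c[2],2),cv2.minAreaRect((b*1000).astype(np.float32))[2])
E
python3 - <<'E'
from h import *
for c,w in look("w1"): print(c,end=" ");rel(w)
E
```

```text
t 5.0 tcp [ 0.4749075  -0.05580755  0.05645067] F [-1.06843166  4.03185536  6.15337679]
wrist board x [ -0.3 122.8] y [-48.2 145.7] fascia x [-91.7 -55. ] y [-13.6 128. ] rect [ 42.8 143.6] 13.22 12.892655372619629
top board x [ -0.7 218.5] y [-168.8  169. ] fascia x [-85.6 -63.7] y [ 77.8 171.1] rect [22.  94.4] 12.5 12.547979354858398
side board x [  1.1 220.3] y [-168.2  170.3] fascia x [-92.  -53.7] y [-21.3 171.4] rect [ 41.8 195.4] 16.24 12.421977996826172
```

View pics/w1.png

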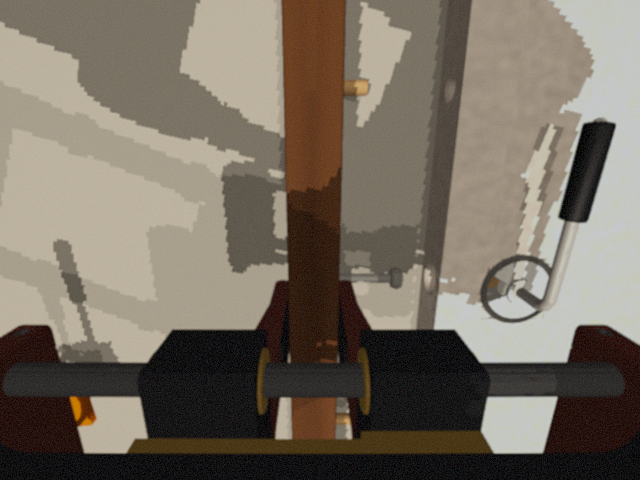

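The view shows the stud head at (395,278) facing the bore at (430,278), and the +y dowel at (357,88) facing its hole at (450,90). I'll project these onto the z=16 mm plane.

Run:
```python
from h import *
s=env.sense();P=env.camera_params("wrist")
T=np.eye(4);T[:3,:3]=R.from_quat(s["tcp_rot"]).as_matrix();T[:3,3]=s["tool_pos"];T=T@np.array(P["mount"])
f=240/np.tan(np.radians(P["vertical_fov"])/2);K=np.array([[f,0,P["cx"]],[0,f,P["cy"]],[0,0,1.]])
def pr(u,v,z=.016):
    n=cv2.undistortPoints(np.array([[[u,v]]],float),K,np.array(P["dist"],float)).ravel()
    r=T[:3,:3]@[n[0],-n[1],-1];w=T[:3,3]+r*(z-T[2,3])/r[2]
    th=np.radians(12.6);d=w[:2]-[.5464,-.0416];return np.round(1000*np.array([d[0]*np.cos(th)+d[1]*np.sin(th),-d[0]*np.sin(th)+d[1]*np.cos(th)]),1)
for n,u,v in(("head",395,278),("stem",360,277),("bore",430,278),("dowel",357,88),("hole",450,90)):print(n,pr(u,v))
p=cv2.imread("pics/w1.png");a=p[40:320,330:480]
a=cv2.convertScaleAbs(a,alpha=1.5,beta=20);cv2.imwrite("pics/c1.png",cv2.resize(a,None,fx=2.1,fy=2.1,interpolation=2))
for t in("stud_root","bore"):print(t,[(np.round(r["point"],4).tolist(),round(r["conf"],2)) for c in("wrist","top","side") for r in env.mark_of(c,t)[:1]])
```

```text
head [-21.6   0.4]
stem [-43.8   1.2]
bore [0.6 0.4]
dowel [-49.6 110.5]
hole [  0.6 109.6]
stud_root [([0.4889, -0.0556, 0.0175], 0.55), ([0.4876, -0.0561, 0.0177], 0.93)]
bore [([0.5513, -0.0391, 0.0166], 0.56), ([0.5398, -0.0431, 0.0184], 0.73), ([0.5524, -0.041, 0.0143], 0.94)]
```

View pics/c1.png

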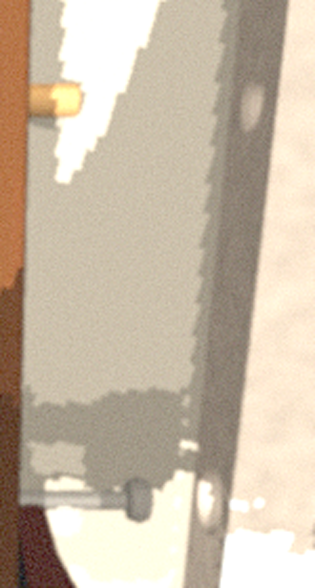

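send_rows --pt "1 0.3 0.07 0 0" --pt "1 0.6 0.13 0 0" --pt "1 0.9 0.2 0 0" --pt "1 1.2 0.27 0 0" --pt "1 1.5 0.34 0 0" --pt "1 1.66 0.37 0 0" --pt "1 1.66 0.37 0 0"

```text
time_s: 6.15
tool_pos: [0.49, -0.0535, 0.0565]
tcp_rot: [0.626, 0.78, -0.001, -0.001]
force: [-7.4, -1.3, 9.5]
opening: 0.022
grasp_force: 25.0
```

Run:
```python
from h import *
for c,w in look("w2"): print(c,end=" ");rel(w)
a=cv2.imread("pics/w2.png")[40:320,300:500]
a=cv2.convertScaleAbs(a,alpha=1.5,beta=20);cv2.imwrite("pics/c2.png",cv2.resize(a,None,fx=2,fy=2,interpolation=2))
```

```text
t 6.15 tcp [ 0.49004407 -0.05354924  0.05651381] F [-7.44702625 -1.29416382  9.47076122]
wrist board x [-1.000e-01  1.366e+02] y [-48.9 144.1] fascia x [-76.3 -39.7] y [-14.6 126.9] rect [ 42.8 143.4] 11.02 12.988458633422852
top board x [ -0.6 218.5] y [-168.8  169. ] fascia x [-70.1 -48.5] y [ 78.8 170.7] rect [21.5 92.8] 12.47 12.560992240905762
side board x [  1.1 220.4] y [-168.   170.4] fascia x [-76.4 -38.1] y [-21.6 170.4] rect [ 40.4 193.4] 16.07 12.577540397644043
```

View pics/c2.png

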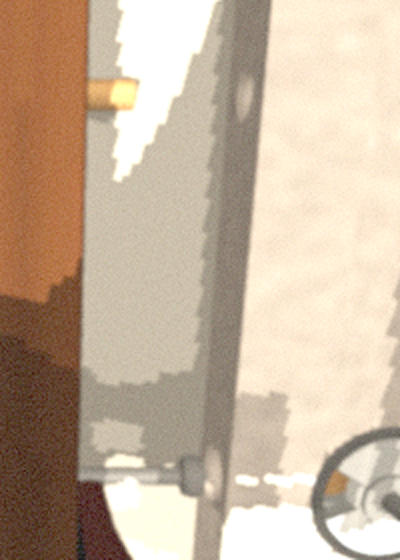

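```bash
cat >> h.py <<'E'
def pr(u,v,z=.016):
    s=env.sense();P=env.camera_params("wrist")
    T=np.eye(4);T[:3,:3]=R.from_quat(s["tcp_rot"]).as_matrix();T[:3,3]=s["tool_pos"];T=T@np.array(P["mount"])
    f=240/np.tan(np.radians(P["vertical_fov"])/2);K=np.array([[f,0,P["cx"]],[0,f,P["cy"]],[0,0,1.]])
    n=cv2.undistortPoints(np.array([[[u,v]]],float),K,np.array(P["dist"],float)).ravel()
    r=T[:3,:3]@[n[0],-n[1],-1];w=T[:3,3]+r*(z-T[2,3])/r[2]
    th=np.radians(12.6);d=w[:2]-[.5464,-.0416];return np.round(1000*np.array([d[0]*np.cos(th)+d[1]*np.sin(th),-d[0]*np.sin(th)+d[1]*np.cos(th)]),1)
E
python3 - <<'E'
from h import *
for n,u,v in(("head",397,277.5),("bore",406,277),("dowel",356,87),("hole",422,88.5)):print(n,pr(u,v))
E
```

```text
head [-5.3 -0.3]
bore [0.3 0. ]
dowel [-35.1 109.9]
hole [  0.4 109.1]
```

send_rows --pt "1 0.3 0.07 0.05 0" --pt "1 0.6 0.13 0.05 0" --pt "1 0.9 0.2 0.05 0" --pt "1 1.2 0.27 0.05 0" --pt "1 1.5 0.34 0.05 0" --pt "1 1.8 0.4 0.05 0" --pt "1 2 0.45 0.05 0" --pt "1 2 0.45 0.05 0"

```text
time_s: 7.1
tool_pos: [0.5101, -0.049, 0.0565]
tcp_rot: [0.626, 0.78, -0.001, -0.001]
force: [-5.7, -1.8, 5.7]
opening: 0.0219
grasp_force: 25.0
```

send_rows --pt "1 0.3 0.07 0 0" --pt "1 0.6 0.13 0 0" --pt "1 0.9 0.2 0 0" --pt "1 1.2 0.27 0 0" --pt "1 1.5 0.34 0 0" --pt "1 1.8 0.4 0 0" --pt "1 2 0.45 0 0" --pt "1 2 0.45 0 0"

```text
time_s: 7.9
tool_pos: [0.5301, -0.0445, 0.0565]
tcp_rot: [0.626, 0.78, -0.001, -0.001]
force: [-5.5, -2.0, 6.7]
opening: 0.0219
grasp_force: 25.0
```

send_rows --pt "1 0.15 0.03 0 0" --pt "1 0.3 0.07 0 0" --pt "1 0.45 0.1 0 0" --pt "1 0.6 0.13 0 0" --pt "1 0.6 0.13 0 0"

```text
time_s: 8.4
tool_pos: [0.5359, -0.0432, 0.0565]
tcp_rot: [0.626, 0.78, -0.001, -0.001]
force: [-5.5, -1.3, 7.3]
opening: 0.0216
grasp_force: 25.0
```

send_rows --pt "1 0.1 0.02 0 0" --pt "1 0.2 0.04 0 0" --pt "1 0.2 0.04 0 0"

```text
time_s: 8.7
tool_pos: [0.5364, -0.0431, 0.0565]
tcp_rot: [0.626, 0.78, -0.003, -0.002]
force: [-12.6, -2.4, 11.0]
opening: 0.0222
grasp_force: 25.0
```

send_rows --pt "1 0.05 0.01 0 0" --pt "1 0.05 0.01 0 0" --pt "3.5 -0.1 -0.02 0 0" --pt "3.5 -0.1 -0.02 0 0" --pt "3.5 -0.1 -0.02 0 0" --pt "3.5 -0.1 -0.02 0 0" --pt "3.5 -0.1 -0.02 2 0" --pt "3.5 -0.1 -0.02 6 0" --pt "3.5 -0.1 -0.02 10 0" --pt "3.5 -0.1 -0.02 14 0" --pt "3.5 -0.1 -0.02 14 0"

```text
time_s: 9.8
tool_pos: [0.5404, -0.0427, 0.2034]
tcp_rot: [0.625, 0.78, 0.003, 0.005]
force: [0.1, 0.2, 0.2]
opening: 0.0351
grasp_force: 0.0
```

Run:
```python
from h import *
for c,w in look("w3"): print(c,end=" ");rel(w)
for c in("wrist","top","side"):
  for t in("key_grip","cam_lock","fascia"):
    print(c,t,[(np.round(r["point"],4).tolist(),round(r["conf"],2)) for r in env.mark_of(c,t)][:3])
```

```text
t 9.8 tcp [ 0.54041995 -0.04271999  0.20341369] F [0.06942225 0.19915825 0.2469222 ]
wrist board x [  2.2 219.7] y [-152.7  169.6] fascia x [-21.8   0.1] y [-122.4  169.1] rect [ 22.1 294.3] 12.61 12.574075698852539
top board x [  2.4 219. ] y [-169.   169.8] fascia x [-23.3  -1.6] y [ 83.1 170.3] rect [21.8 88.1] 12.53 12.726871490478516
side board x [-12.8 220.5] y [-168.3  170.3] fascia x [-21.7   0.8] y [-168.8  170.5] rect [ 23.1 341.4] 12.56 12.84940242767334
wrist key_grip [([0.3043, -0.107, 0.0555], 0.92), ([0.5804, 0.0349, 0.0547], 0.72)]
wrist cam_lock [([0.3238, -0.1738, -0.0011], 0.84), ([0.591, -0.0321, -0.0022], 0.58)]
wrist fascia [([0.5896, -0.031, -0.0038], 0.63), ([0.5396, -0.0424, -0.0015], 0.58)]
top key_grip [([0.7827, 0.2963, 0.0549], 0.66), ([0.3057, -0.1088, 0.0566], 0.57), ([0.5779, 0.0365, 0.0567], 0.5)]
top cam_lock [([0.7907, 0.2301, -0.0043], 0.76), ([0.3291, -0.1749, -0.001], 0.44)]
top fascia []
side key_grip [([0.3041, -0.1109, 0.0565], 0.79), ([0.58, 0.0387, 0.0582], 0.73), ([0.6118, -0.409, 0.0018], 0.69)]
side cam_lock [([0.3305, -0.1763, -0.0007], 0.97), ([0.5942, -0.0285, 0.0015], 0.64), ([0.536, -0.0455, 0.0012], 0.2)]
side fascia [([0.5377, -0.0426, 0.002], 0.94)]
```

View pics/w3.png

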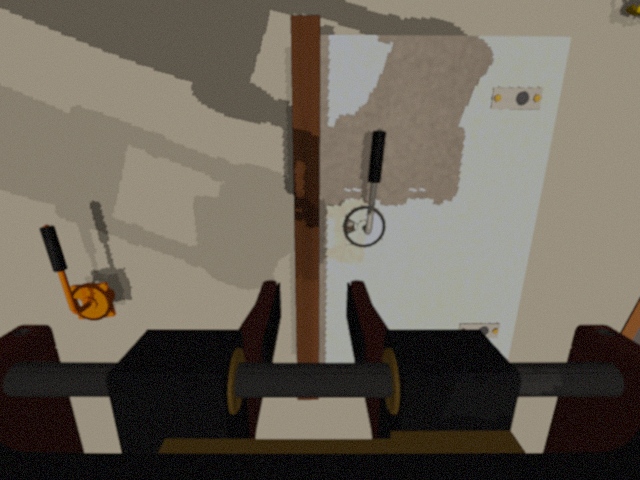

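The fascia now sits flush (face x≈0, angle matching the board). The key sleeve runs (378,132) to (375,181), and the rod foot is at (368,228). Next I compute the key direction and the grip path.

Run:
```python
from h import *
for n,u,v,z in(("sleeve out",378.5,132,.058),("sleeve in",374.5,181,.058),("bend",368.5,225,.058),("cam",364,226,.0335)):print(n,pr(u,v,z))
th=np.radians(12.6);c=np.array([.5913,-.0316])
for i in range(0,30):
    q=0.1*i; a=th+np.pi/2-q
    p=c+.068*np.array([np.cos(a),np.sin(a)]);print(round(q,2),np.round((p)*100,2))
print(env.sense()["joint_pos"],env.sense()["tool_pos"])
```

```text
sleeve out [45.5 90.7]
sleeve in [44.2 50.2]
bend [40.8 11. ]
cam [40.6  4.2]
0.0 [57.65  3.48]
0.1 [58.32  3.59]
0.2 [58.99  3.64]
0.3 [59.67  3.62]
0.4 [60.35  3.53]
0.5 [61.01  3.38]
0.6 [61.65  3.15]
0.7 [62.27  2.87]
0.8 [62.86  2.53]
0.9 [63.41  2.13]
1.0 [63.91  1.67]
1.1 [64.37  1.17]
1.2 [64.78  0.63]
1.3 [6.513e+01 4.000e-02]
1.4 [65.42 -0.57]
1.5 [65.64 -1.21]
1.6 [65.81 -1.87]
1.7 [65.9  -2.54]
1.8 [65.93 -3.22]
1.9 [65.89 -3.9 ]
2.0 [65.78 -4.57]
2.1 [65.61 -5.23]
2.2 [65.37 -5.87]
2.3 [65.07 -6.48]
2.4 [64.71 -7.05]
2.5 [64.29 -7.59]
2.6 [63.82 -8.08]
2.7 [63.31 -8.53]
2.8 [62.75 -8.92]
2.9 [62.16 -9.25]
[-1.41932556e-01 -7.53628982e-02  1.45978283e+00  1.89229732e-05
  1.75790355e+00 -3.61015481e-01] [ 0.53787608 -0.04250715  0.19566623]
```

send_rows --pt "3.2 1.5 3 -2 -2" --pt "3.2 3 6 -4 -3.6" --pt "3.2 4.2 7.9 -6 -3.6" --pt "3.2 4.2 7.9 -9 -3.6" --pt "3.2 4.2 7.9 -9 -3.6" --pt "3.2 4.2 7.9 -9 -3.6"

```text
time_s: 11.0
tool_pos: [0.5796, 0.0363, 0.106]
tcp_rot: [0.65, 0.76, -0.001, -0.001]
force: [-0.1, 0.0, 0.5]
opening: 0.0318
grasp_force: 0.0
```

Run:
```python
from h import *
env.snapshot("side")
ws=look("w4");w=ws[0][1];s=env.sense();print(s["tool_pos"])
for c in("wrist","side"): print([(np.round(r["point"],4).tolist(),round(r["conf"],2)) for r in env.mark_of(c,"key_grip")][:3])
m=(w[...,2]>.053)&(w[...,2]<.07)&(np.hypot(w[...,0]-.58,w[...,1]-.036)<.06)
p=w[m];print(len(p),np.percentile(p,[2,50,98],axis=0).round(4))
for y in np.arange(-.02,.07,.01):
    k=abs(p[:,1]-y)<.004
    if k.sum()>5:print(round(y,3),np.percentile(p[k,0],[5,50,95]).round(4),k.sum())
```

```text
t 11.05 tcp [0.58031349 0.03612418 0.10748582] F [-0.40666023 -0.06830515  0.24636556]
[0.58085348 0.03600864 0.10842032]
[([0.5822, 0.0315, 0.0545], 0.77)]
[([0.5809, 0.037, 0.0549], 0.79), ([0.78, 0.2959, 0.0575], 0.62), ([0.3016, -0.1118, 0.0584], 0.52)]
2294 [[ 0.525  -0.0183  0.0542]
 [ 0.5786  0.0309  0.0624]
 [ 0.5899  0.0587  0.069 ]]
-0.02 [0.5868 0.5893 0.5917] 71
-0.01 [0.5385 0.5875 0.5904] 94
0.0 [0.5364 0.5837 0.5886] 164
0.01 [0.5342 0.5825 0.5869] 170
0.02 [0.532  0.5807 0.5882] 272
0.03 [0.5297 0.5791 0.5866] 293
0.04 [0.5276 0.5774 0.585 ] 312
0.05 [0.5254 0.5758 0.5834] 323
0.06 [0.5243 0.5765 0.582 ] 165
```

View pics/w4.png

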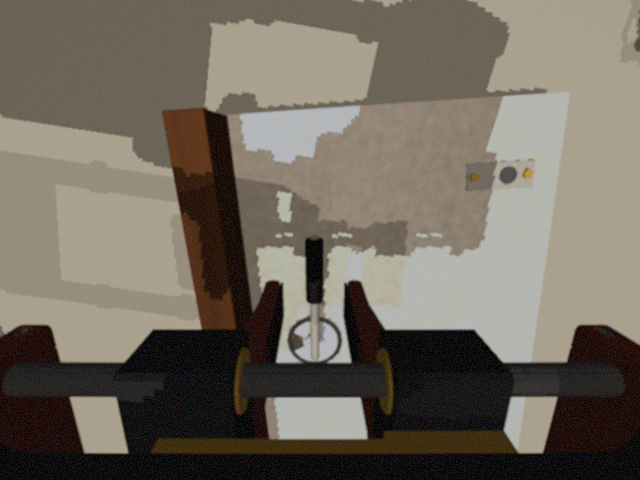

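The sleeve at (315,265) is centred between the fingers and parallel to them. I'll descend and straddle it.

send_rows --pt "3.2 0 0 -3 0" --pt "3.2 0 0 -5 0" --pt "3.2 0 0 -5.6 0" --pt "3.2 0 0 -5.6 0" --pt "1.7 0 0 -5.6 0" --pt "1.7 0 0 -5.6 0" --pt "1.7 0 0 -5.6 0" --pt "1.7 0 0 -5.6 0" --grip_force 5

```text
time_s: 12.1
tool_pos: [0.5804, 0.0365, 0.0509]
tcp_rot: [0.65, 0.76, 0.0, 0.0]
force: [0.1, -0.6, -0.6]
opening: 0.0171
grasp_force: 0.0
```

send_rows --pt "1.7 0.27 0.03 0 -2.3" --pt "1.7 0.94 0.08 0 -8" --pt "1.7 1.62 0.06 0 -13.8" --pt "1.7 2.3 -0.03 0 -19.5" --pt "1.7 2.96 -0.18 0 -25.2" --pt "1.7 3.6 -0.41 0 -30.9" --pt "1.7 4.22 -0.69 0 -36.7" --pt "1.7 4.81 -1.03 0 -42.4" --pt "1.7 4.81 -1.03 0 -42.4"

```text
time_s: 13.0
tool_pos: [0.6286, 0.026, 0.0503]
tcp_rot: [0.881, 0.473, 0.0, 0.0]
force: [-0.8, -0.3, -0.9]
opening: 0.017
grasp_force: 0.0
```

Run:
```python
from h import *
for c,w in look("w5"): print(c,end=" ");rel(w)
for c in("wrist","side","top"): print([(np.round(r["point"],4).tolist(),round(r["conf"],2)) for r in env.mark_of(c,"key_grip")][:4])
```

```text
t 13.0 tcp [0.62859489 0.02595013 0.05031929] F [-0.8086699  -0.33709946 -0.88764098]
wrist board x [ -0.4 219.6] y [-98.  169.7] fascia x [-21.8   1.5] y [ 64.7 105.8] rect [24.1 43.8] 13.42 12.482518196105957
top board x [  1.4 218.7] y [-169.5  -23.3] fascia x [-23.5  -1.6] y [-169.  -12.] rect [ 22.2 159.1] 12.69 12.340166091918945
side board x [-19.6 220.3] y [-168.5  170.5] fascia x [-21.7   0.6] y [-148.4  169.9] rect [ 22.9 323.8] 12.59 13.396882057189941
[([0.6265, 0.0267, 0.0545], 0.59)]
[([0.3043, -0.1106, 0.0573], 0.87), ([0.7837, 0.2926, 0.057], 0.77), ([0.6244, 0.0271, 0.0539], 0.45)]
[([0.3052, -0.1091, 0.0586], 0.82), ([0.7837, 0.2963, 0.0542], 0.53)]
```

View pics/w5.png

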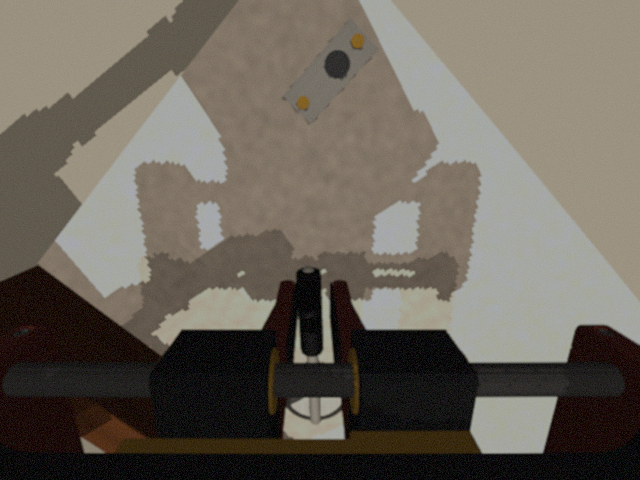

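send_rows --pt "1.7 0.28 -0.2 0 -2.8" --pt "1.7 0.55 -0.4 0 -5.7" --pt "1.7 0.8 -0.63 0 -8.6" --pt "1.7 1.05 -0.86 0 -11.5" --pt "1.7 1.28 -1.1 0 -14.3" --pt "1.7 1.51 -1.36 0 -17.2" --pt "1.7 1.72 -1.62 0 -20" --pt "1.7 1.92 -1.9 0 -22.9"

```text
time_s: 14.1
tool_pos: [0.6472, 0.0079, 0.0502]
tcp_rot: [0.957, 0.289, 0.0, -0.001]
force: [0.1, 1.6, 1.0]
opening: 0.0168
grasp_force: 0.9
```

send_rows --pt "1.7 0.18 -0.29 0 -2.9" --pt "1.7 0.35 -0.59 0 -5.7" --pt "1.7 0.5 -0.89 0 -8.6" --pt "1.7 0.5 -0.89 0 -8.6"

```text
time_s: 14.5
tool_pos: [0.6523, -0.0017, 0.0502]
tcp_rot: [0.976, 0.217, 0.0, -0.0]
force: [-0.7, 0.4, 0.8]
opening: 0.0169
grasp_force: 0.1
```

send_rows --pt "1.7 0.14 -0.31 0 -2.9" --pt "1.7 0.25 -0.63 0 -5.7"

```text
time_s: 14.7
tool_pos: [0.6547, -0.0074, 0.0502]
tcp_rot: [0.986, 0.168, 0.0, -0.0]
force: [0.3, 1.9, 0.1]
opening: 0.017
grasp_force: 0.9
```

send_rows --pt "1.7 0.11 -0.32 0 -2.9" --pt "1.7 0.2 -0.65 0 -5.7"

```text
time_s: 14.9
tool_pos: [0.6568, -0.0139, 0.0502]
tcp_rot: [0.993, 0.119, 0.0, -0.0]
force: [0.9, 2.2, -1.4]
opening: 0.0172
grasp_force: 0.9
```

send_rows --pt "1.7 0.08 -0.33 0 -2.9" --pt "1.7 0.13 -0.66 0 -5.7"

```text
time_s: 15.1
tool_pos: [0.6582, -0.0205, 0.0502]
tcp_rot: [0.998, 0.07, 0.0, -0.0]
force: [-0.6, 2.1, -0.2]
opening: 0.0169
grasp_force: 0.9
```

From 1.65 to 1.75: (65.92, -2.88).

send_rows --pt "1.7 0.04 -0.34 0 -2.9" --pt "1.7 0.06 -0.68 0 -5.7"

```text
time_s: 15.3
tool_pos: [0.6588, -0.0274, 0.0502]
tcp_rot: [1.0, 0.02, 0.0, -0.0]
force: [0.9, 2.3, -0.3]
opening: 0.0171
grasp_force: 0.9
```

send_rows --pt "1.7 0.01 -0.34 0 -2.9" --pt "1.7 0 -0.68 0 -5.7"

```text
time_s: 15.5
tool_pos: [0.6589, -0.0342, 0.0503]
tcp_rot: [1.0, -0.03, 0.0, -0.0]
force: [1.4, 1.7, -1.1]
opening: 0.0172
grasp_force: 0.9
```

send_rows --pt "1.7 -0.03 -0.34 0 -2.9" --pt "1.7 -0.08 -0.68 0 -5.7"

```text
time_s: 15.7
tool_pos: [0.6581, -0.041, 0.0503]
tcp_rot: [0.997, -0.08, 0.0, -0.0]
force: [1.5, 0.8, -1.3]
opening: 0.0171
grasp_force: 0.9
```

send_rows --pt "1.7 -0.06 -0.33 0 -2.9" --pt "1.7 -0.14 -0.66 0 -5.7"

```text
time_s: 15.9
tool_pos: [0.6568, -0.0477, 0.0503]
tcp_rot: [0.992, -0.129, 0.0, -0.0]
force: [1.9, 1.4, -0.6]
opening: 0.0171
grasp_force: 0.9
```

send_rows --pt "1.7 -0.09 -0.33 0 -2.9" --pt "1.7 -0.2 -0.65 0 -5.7"

```text
time_s: 16.1
tool_pos: [0.6548, -0.0542, 0.0503]
tcp_rot: [0.984, -0.178, 0.001, -0.0]
force: [1.7, 1.7, -0.3]
opening: 0.0173
grasp_force: 1.1
```

send_rows --pt "1.7 -0.13 -0.32 0 -2.9" --pt "1.7 -0.27 -0.63 0 -5.7"

```text
time_s: 16.3
tool_pos: [0.6522, -0.0605, 0.0503]
tcp_rot: [0.974, -0.227, 0.001, -0.0]
force: [2.8, 1.1, -0.5]
opening: 0.0168
grasp_force: 1.1
```

send_rows --pt "1.7 -0.16 -0.3 0 -2.9" --pt "1.7 -0.33 -0.59 0 -5.7"

```text
time_s: 16.5
tool_pos: [0.6489, -0.0665, 0.0503]
tcp_rot: [0.961, -0.275, 0.001, -0.0]
force: [2.3, 1.5, -0.8]
opening: 0.0168
grasp_force: 1.1
```

send_rows --pt "1.7 -0.19 -0.28 0 -2.9" --pt "1.7 -0.39 -0.55 0 -5.7"

```text
time_s: 16.7
tool_pos: [0.645, -0.072, 0.0503]
tcp_rot: [0.947, -0.322, 0.001, -0.0]
force: [2.1, 2.0, -0.1]
opening: 0.0171
grasp_force: 1.2
```

send_rows --pt "1.7 -0.22 -0.27 0 -2.9" --pt "1.7 -0.45 -0.52 0 -5.7"

```text
time_s: 16.9
tool_pos: [0.6406, -0.0773, 0.0503]
tcp_rot: [0.929, -0.369, 0.001, -0.0]
force: [2.9, 1.0, -1.3]
opening: 0.0173
grasp_force: 1.3
```

send_rows --pt "1.7 -0.24 -0.24 0 -2.9" --pt "1.7 -0.49 -0.47 0 -5.7"

```text
time_s: 17.1
tool_pos: [0.6358, -0.0819, 0.0503]
tcp_rot: [0.91, -0.415, 0.001, -0.001]
force: [3.4, 1.0, -1.2]
opening: 0.0168
grasp_force: 1.7
```

send_rows --pt "1.7 -0.26 -0.22 0 -2.9" --pt "1.7 -0.53 -0.42 0 -5.7"

```text
time_s: 17.3
tool_pos: [0.6306, -0.086, 0.0503]
tcp_rot: [0.888, -0.46, 0.001, -0.001]
force: [4.5, 1.3, -2.4]
opening: 0.0169
grasp_force: 2.3
```

Coming up firm (about 4.4 N). I'll take small steps now.

send_rows --pt "1.7 -0.15 -0.1 0 -1.4" --pt "1.7 -0.29 -0.19 0 -2.9"

```text
time_s: 17.5
tool_pos: [0.6275, -0.0881, 0.0503]
tcp_rot: [0.876, -0.482, 0.001, -0.0]
force: [4.7, 1.1, -1.3]
opening: 0.0177
grasp_force: 2.3
```

send_rows --pt "1.7 -0.15 -0.09 0 -1.4" --pt "1.7 -0.29 -0.17 0 -2.9"

```text
time_s: 17.7
tool_pos: [0.6248, -0.0898, 0.0503]
tcp_rot: [0.864, -0.504, 0.001, -0.001]
force: [5.5, 1.8, -1.8]
opening: 0.0171
grasp_force: 3.0
```

send_rows --pt "1.7 -0.09 -0.05 0 -0.9" --pt "1.7 -0.18 -0.1 0 -1.7"

```text
time_s: 17.9
tool_pos: [0.6224, -0.0909, 0.0503]
tcp_rot: [0.856, -0.517, 0.0, -0.0]
force: [3.3, 0.9, -0.7]
opening: 0.0171
grasp_force: 1.3
```

send_rows --pt "1.7 0 0 0 0"

```text
time_s: 18.0
tool_pos: [0.6221, -0.0911, 0.0503]
tcp_rot: [0.856, -0.517, -0.0, 0.0]
force: [2.0, -0.0, -0.3]
opening: 0.017
grasp_force: 1.0
```

Run:
```python
from h import *
for c,w in look("w6"): print(c,end=" ");rel(w)
print([(np.round(r["point"],4).tolist(),round(r["conf"],2)) for c in("wrist","side","top") for r in env.mark_of(c,"key_grip")])
s=env.sense();print(s["tool_pos"],s["force"],s["torque"],s["joint_pos"])
```

```text
t 18.0 tcp [ 0.62208215 -0.09113412  0.05029779] F [ 2.00157704 -0.025858   -0.31163504]
wrist board x [-1.000e-01  2.196e+02] y [-169.5   12. ] fascia x [-21.8   1. ] y [-167.8  -73.4] rect [24.1 97.1] 12.57 12.41225814819336
top board x [  2.3 218.5] y [-54.7 169.7] fascia x [-23.2  -1.2] y [ 32.1 172.1] rect [ 22.2 142.6] 12.63 12.430717468261719
side board x [-21.1 220.5] y [-148.2  171. ] fascia x [-21.3   1.1] y [-165.2  172.2] rect [ 23.1 341.9] 12.56 12.579670906066895
[([0.6234, -0.0916, 0.0542], 0.98), ([0.7827, 0.2933, 0.0592], 0.91), ([0.6285, -0.0898, 0.0562], 0.79), ([0.3027, -0.114, 0.0574], 0.52), ([0.7804, 0.2952, 0.0573], 0.82), ([0.5899, -0.0279, -0.0029], 0.47)]
[ 0.62220444 -0.09118298  0.05024115] [1.98993467 0.1808422  0.4064956 ] [ 0.09823837 -0.25994595  0.00737087] [-1.99446189e-01  2.06301215e-01  1.42467359e+00 -2.94081341e-04
  1.51076161e+00  2.45770771e+00]
```

View pics/w6.png

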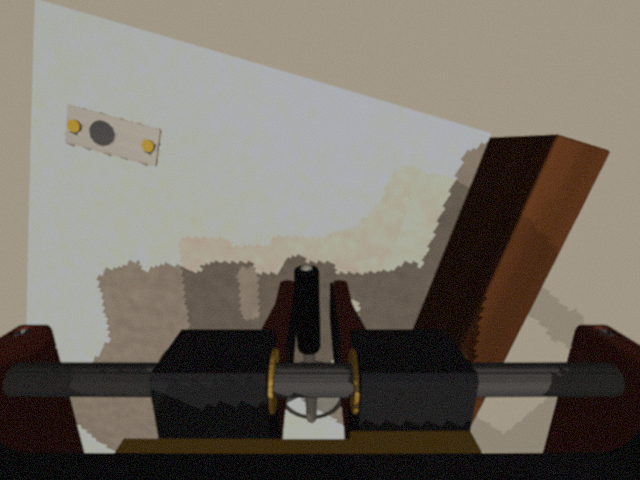

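Fascia is flush and the sleeve at (307,310) is still between the fingers. Static force fades because the cam holds itself, so only the force while moving counts. One more small step at the same speed to confirm the firmness.

send_rows --pt "1.7 -0.15 -0.08 0 -1.4" --pt "1.7 -0.31 -0.15 0 -2.9"

```text
time_s: 18.5
tool_pos: [0.6199, -0.0923, 0.0503]
tcp_rot: [0.842, -0.539, 0.001, -0.001]
force: [5.8, 2.0, -1.3]
opening: 0.0169
grasp_force: 3.0
```

send_rows --pt "3.2 0 0 0 0" --pt "3.2 0 0 0 0" --pt "3.2 0 0 0 0" --pt "3.2 0 0 0 0" --pt "3.2 0 0 2 0" --pt "3.2 0 0 5 0" --pt "3.2 0 0 9 0" --pt "3.2 0 0 13 0" --pt "3.2 0 0 15 0" --pt "3.2 0 0 15 0" --pt "3.2 0 0 15 0"

```text
time_s: 19.6
tool_pos: [0.6191, -0.0926, 0.1993]
tcp_rot: [0.843, -0.538, -0.0, 0.0]
force: [-0.9, -0.6, -0.1]
opening: 0.0322
grasp_force: 0.0
```

Run:
```python
from h import *
for c,w in look("w7"): print(c,end=" ");rel(w)
print([(np.round(r["point"],4).tolist(),round(r["conf"],2)) for c in("wrist","side") for r in env.mark_of(c,"key_grip")])
```

```text
t 19.6 tcp [ 0.61906891 -0.09256555  0.19932813] F [-0.92347454 -0.58624177 -0.09868771]
wrist board x [-1.000e-01  2.198e+02] y [-169.5   87.8] fascia x [-21.8   0.2] y [-167.3   -5.1] rect [ 22.8 166.6] 12.56 12.593931198120117
top board x [  2.3 218.6] y [-50.9 169.7] fascia x [-23.2  -1.1] y [ 24.9 172.1] rect [ 22.3 148.7] 12.52 12.470052719116211
side board x [-12.9 220.4] y [-168.3  170.9] fascia x [-21.3   0.9] y [-165.5  172. ] rect [ 22.7 341.6] 12.5 12.557389259338379
[([0.6246, -0.0927, 0.0511], 0.97), ([0.7825, 0.2942, 0.056], 0.76), ([0.6249, -0.0859, 0.0604], 0.67), ([0.303, -0.1135, 0.0557], 0.52), ([0.5491, -0.0456, 0.0032], 0.22)]
```

```bash
python3 -c "
from rig import env
print(env.sign_off())"
```

```text
the job is handed in; nothing more can be done
None
```

The fascia is on and the job is handed in at about 20 s: camera checks show it flush and square, about 2 mm off to the side. The cam came up firm at about 2.84 rad with roughly 6 N at the key grip. The actual pull on the stud wasn't measured, and the hand-in returned no verdict.

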